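Close the tea caddy with its nested lids and take the outer lid off alone

TASK

The two lids of the green tea caddy stand beside it, the steel inner lid hanging inside the outer one on a push-and-turn catch: lift the pair together by the wooden handle and lower it gently onto the caddy (thin tinplate, it dents) until the inner lid closes the mouth and the outer lid is fully down on the shoulder. Then give the outer lid a quarter turn and lift it off alone, leaving the inner lid undisturbed in the mouth and untouched by the gripper, the caddy where it stands and everything else alone. Finish still holding the outer lid level, about 10 cm above where it sat, so that the tea scoop can be laid on the inner lid.

Things in the scene. Friction and masses are not known exactly. Their poses are not given: they have to be found in the camera images.
- caddy: the tea caddy, an open round tin of thin green-painted tinplate with brass beads: 88 mm across, 90 mm tall to its flat shoulder. Loose, about 0.55 kg, upright on the worktop. Origin: centre of its underside, z up; its yaw does not matter. It dents: never press the lids on it with more than 30 N (5 to 10 N seats them).
- caddy_shoulder (a point): centre of the caddy's shoulder, 90 mm above its underside: the outer lid's origin comes here when it is seated
- caddy_mouth (a point): centre of the rim of the caddy's neck, 108 mm above its underside: the inner lid's origin comes here when it is home. The neck is a plain steel ring, 62 mm across outside, 58 mm inside, standing 18 mm above the shoulder
- outer_lid: the outer lid, a green tinplate cap 88 mm across, 83 mm inside, its top 37 mm above its rim, about 0.14 kg. Origin: centre of its lower rim, z up, x along its handle. Starts standing on its rim on the worktop, the inner lid hanging inside. Turned before it is down on the shoulder, or lifted without a turn, it takes the inner lid along.
- lid_handle (a point): centre of the wooden bar handle on the outer lid, 57 mm above the lid's rim: bar along the lid's x, 64 mm long, 16 mm wide (y), 18 mm high, its underside 11 mm above the lid's top on two brass posts. Grip across its width; fingertips must stay above the lid's top, 20 mm below this point
- lug_a (a point): top of one of two equal lugs inside the outer lid's skirt, at its +x and -x, below the handle's ends (brass rivets outside): reach in to 34.5 mm from the axis, 31 mm wide, top 13 mm above the rim, ends turned up 2.5 mm. The inner lid's ears hang on them. Lid seated: lugs 5 mm below the ears; turning the lid about 90 degrees either way (60 to 120 is safe) clears the ears
- inner_lid: the inner lid, a steel disc 63 mm across, 3 mm thick, with a flat wire pull on top; below it a tapered plug 53 mm across, 11 mm deep, 43 mm across at the tip; ears at +x and -x, 18 mm wide, 77 mm over both. About 0.06 kg. Origin: centre of the disc's underside, z up. Hangs 13 mm above the outer lid's origin, ears in line with the handle; home, it lies loose in the neck by 2.5 mm all round
- honey_jar: honey jar with a black lid, 63 mm across, 94 mm tall; loose bystander; origin under its centre
- striped_mug: cream and beige striped mug, 84 mm across with its handle 117 mm, 95 mm tall; loose bystander; origin under its centre
- pink_cup: pink mug, 84 mm across with its handle 121 mm, 101 mm tall; loose bystander; origin under its centre
- tea_scoop: small light wooden tea scoop, 60 mm long, 28 mm wide, 12 mm tall, lying on the worktop; loose bystander; origin under the centre of its bowl, handle along its -x
Not all that is in view belongs to the job. What is shaped like the outer_lid but red is not meant. What is shaped like the caddy but blue is not meant.

How it is judged (in metres and radians):
On the way, in this order (a step that is already met when the one before it is completed fails the run):
1. the nested lids are lifted off the worktop together (height (world z) of outer_lid above 0.03 m and height (world z) of inner_lid above 0.04 m and distance between outer_lid and inner_lid below 0.022 m and contact force between the fingers and outer_lid above 1 N), for 0.2 s.
2. both lids are home on the caddy: the inner on the neck, the outer on the shoulder (z of inner_lid in the frame of caddy between 0.1055 and 0.1105 m and horizontal distance between inner_lid and caddy below 0.006 m and angle between inner_lid's own z axis and vertical below 0.08 rad and z of outer_lid in the frame of caddy between 0.088 and 0.0922 m and horizontal distance between outer_lid and caddy below 0.012 m), for 0.2 s.
3. the outer lid has been turned free, the inner lid still seated (z of inner_lid in the frame of caddy between 0.1055 and 0.1105 m and horizontal distance between inner_lid and caddy below 0.006 m and angle between inner_lid's own z axis and vertical below 0.08 rad and angle between the x axis of outer_lid and the x axis of inner_lid, either way round above 0.8 rad), for 0.1 s.
At the end, for the whole second after the job is handed in: The gripper holds the outer lid still, level within 0.3 rad, rim 60 mm or more above the caddy's shoulder, touching neither caddy nor inner lid; the inner lid is at rest, home on the neck (2.5 mm in height, 6 mm off centre, 0.08 rad); the caddy is upright within 40 mm of its start (z of inner_lid in the frame of caddy between 0.1055 and 0.1105 m and horizontal distance between inner_lid and caddy below 0.006 m and angle between inner_lid's own z axis and vertical below 0.08 rad and linear speed of inner_lid below 0.02 m/s and angle between caddy's own z axis and vertical below 0.05 rad and height (world z) of caddy below 0.005 m and distance of caddy from where it was at the start of the episode below 0.04 m and z of outer_lid in the frame of caddy above 0.15 m and angle between outer_lid's own z axis and vertical below 0.3 rad and linear speed of outer_lid below 0.03 m/s and contact force between the fingers and outer_lid above 1 N and contact force between outer_lid and caddy below 0.05 N and contact force between outer_lid and inner_lid below 0.05 N); the arm keeps its last pose, push and grip.
It fails at once if a lid is pressed on the caddy with more than 30 N (contact force between any of outer_lid, inner_lid and caddy above 30 N).
It fails at once if the inner lid is out of its seat once the outer lid has been turned free of it (angle between the x axis of outer_lid and the x axis of inner_lid, either way round above 0.8 rad and not (z of inner_lid in the frame of caddy between 0.1055 and 0.1105 m and horizontal distance between inner_lid and caddy below 0.006 m and angle between inner_lid's own z axis and vertical below 0.08 rad)).
It fails at once if the inner lid is touched by the gripper (contact force between the fingers and inner_lid above 0.5 N).
It fails at once if the caddy is tipped by more than 0.2 rad or shoved more than 60 mm (angle between caddy's own z axis and vertical above 0.2 rad or distance of caddy from where it was at the start of the episode above 0.06 m).
It fails at once if the honey jar, the striped mug, the pink mug or the scoop is moved more than 20 mm (distance of any of honey_jar, striped_mug, pink_cup, tea_scoop from where it was at the start of the episode above 0.02 m).
It also fails if it takes over 48 s, if anything falls off the work surface, if the arm or the gripper's body presses on something with over 40 N, if the wrist force passes 120 N, or if a joint passes its speed limit or range.

ROBOT

A 6-joint arm with a two-finger parallel gripper is mounted at the origin on a cart in front of the work surface, level with it; the furniture and walls round the work are solid. World frame = base frame: x ahead of the robot, y to its left, z up, the work surface at z = 0. Lengths are in mm, angles in rad, forces in N, time in s.
With the tool pointing down it reaches from about 275 to 750 mm from the base axis. Payload 10.2 kg.
Tool frame: the origin (TCP) lies between the finger pads; the fingertips stand 19 mm ahead of it and the grasp point (between the pads) is the TCP; z points along the fingers, y is the line along which they close (so a half turn about z gives the same grasp; the last joint's range is limited). The gripper opens to 85 mm and grips with 20 to 120 N. Pads are 22 mm wide; open, the fingers measure 114 mm over their backs; the gripper's body (76 mm by 85 mm) begins 54 mm behind the grasp point. The pads swing forward as they close: fully open they stand 13 mm farther back than shut.
Start: joints at [-1.372, 0.313, 1.498, -0, 1.331, -0.223], TCP at [214.925, -478.997, 250.294] pointing down, gripper open.
Joint ranges: [-2.94, 2.94], [-0.97, 2.17], [0.19, 2.56], [-1.23, 4.37], [0.02, 3.11], [-2.88, 2.88]. Speed limits (rad/s): [2.39, 2.39, 3.01, 3.14, 3.14, 3.14].

INTERFACE

Orientations are given as a unit quaternion [w, x, y, z].
In Python, from rig import sense, capture, finish_job gives the robot as it stands. The module is installed in compiled form; this text tells all that it offers.
- The arm moves only by the tool move_arm, never from a script. Its argument "moves" is a list of rows, each an object with "turn": the turn, a rotation vector about the tool's x, y, z in rad, a list of three; "translation": the shift along the tool's x, y, z in mm, a list of three; "hand": the opening, from 0 (shut) to 1 (fully open). In form: [{"turn": [wx, wy, wz], "translation": [x, y, z], "hand": hand}, ...]. A call has 1 to 10 rows; each row shifts and turns the commanded pose from where the row before left it, along the tool's axes as they then stand; what a row does not reach is not made up. A row lasts 1/12 s, in which the tool goes at most 41.7 mm and 7.16 degrees, less where a joint would pass 70% of its speed; a pose out of reach is approached as far as the arm can. A call with a gripper value outside its range is refused whole. The fingers move at their own pace and stop on an object; "grip_force" is the grip in N (left out, the last holds). Time passes only in rows, so rows that do not move let the fingers close. It gives the time, the measured TCP pose, the force, the opening and the grip force at its end, in the units of the state.
- sense(): the state, without advancing time (a new reading comes with each control period).
- capture(name): name is "scene" or "top" or "wrist"; returns a dict with "image" (384x512x3 uint8, blue, green, red), "z_map" (384x512 float32, mm along the optical axis (not along the pixel's ray), 0 where there is no reading), "vertical_fov" (degrees; the focal length in pixels is half the picture's height over the tangent of half this angle, whatever the lens; pixels are square), "cx", "cy" (the principal point, pixels), "R" (3x3) and "t" (3): a world point X has camera coordinates R X + t; the wrist camera has in their place "T_tool_cam" (4x4, takes a point from camera to tool coordinates, whose origin is the TCP and whose axes are the flange's). Camera axes: x right, y down, z forward; pixel columns grow to the right and rows downward; lengths in mm; the calibration is good to about 2 mm. A picture is of the moment at which its call begins: read the wrist's pose just before it.
- finish_job(): hands the job in; it is judged then, once.
The state is a dict: "time_s": time; "joints": joint angles; "dq": joint speeds; "tau": joint torques, N m; "eef_pos": TCP position; "ee_rot": TCP orientation; "force": force on the tool from outside, world axes, zero at the start; "wrist_torque": the same for the moment, N m; "grip_width": opening from 0.0 (shut) to 1.0 (fully open); "grip_force": force on a finger pad.
Only numpy, scipy, OpenCV 4.12 (cv2) and the standard library are available. Lean on these libraries where they do the work, as an engineer would, in place of code of your own. Each camera call takes 0.05 s, during which the arm holds its last target. There are 200 camera calls.

## Working session

There is one attempt and no reset: what is moved stays moved. The work goes in short steps, Python scripts to look and compute and a tool call to move; the robot and the scene stay as the last step left them, time stands still between calls to the robot, and variables do not carry over. Pictures are saved under pics/ and viewed, at most 10 in all, crops included, and the job is handed in when it is done.

Besides the shell and the picture viewer there is one more tool, called as name([rows], argument=value, ...), one row to a line, values as JSON. move_arm: Moves the arm, as the interface text tells. Its arguments: {"type":"object","properties":{"moves":{"type":"array","items":{"type":"object","properties":{"turn":{"type":"array","items":{"type":"number"}},"translation":{"type":"array","items":{"type":"number"}},"hand":{"type":"number"}}}},"grip_force":{"type":"number"}},"required":["moves"]}

```bash
mkdir -p pics; cat > h.py <<'E'
import numpy as np, cv2, pickle
from rig import sense, capture
def pts(c, R=None, t=None):
    z=c["z_map"]; h,w=z.shape; f=h/2/np.tan(np.radians(c["vertical_fov"])/2)
    v,u=np.mgrid[:h,:w]; P=np.stack([(u-c["cx"])/f*z,(v-c["cy"])/f*z,z],-1)
    return (P-np.array(c["t"]))@np.array(c["R"])
E
python3 - <<'E'
from h import *
s=sense(); print({k:np.round(v,3) for k,v in s.items()})
a=capture("top"); b=capture("scene"); pickle.dump((a,b),open('c.pkl','wb'))
cv2.imwrite('pics/top.png',a["image"]); cv2.imwrite('pics/scene.png',b["image"])
print(a["R"],a["t"],a["vertical_fov"])
E
```

```text
{'time_s': np.float64(0.0), 'joints': array([-1.372,  0.313,  1.498,  0.   ,  1.331, -0.223]), 'dq': array([-0.001,  0.001, -0.001, -0.001,  0.001,  0.   ]), 'tau': array([-1.0000e-03, -4.1227e+01, -2.5974e+01, -0.0000e+00,  4.0000e-03,
       -0.0000e+00]), 'eef_pos': array([ 214.893, -478.739,  249.731]), 'ee_rot': array([-0.001,  0.978,  0.209,  0.   ]), 'force': array([-0.466, -0.711,  0.508]), 'wrist_torque': array([-0.006, -0.028,  0.029]), 'grip_force': np.float64(0.0), 'grip_width': np.float64(1.001)}
[[-0.01289879 -0.99969515  0.02105294]
 [-0.99581783  0.0109386  -0.09070389]
 [ 0.09044595 -0.02213487 -0.99565535]] [228.54140364 446.68108109 895.02371833] 54.82207471531502
```

View pics/top.png

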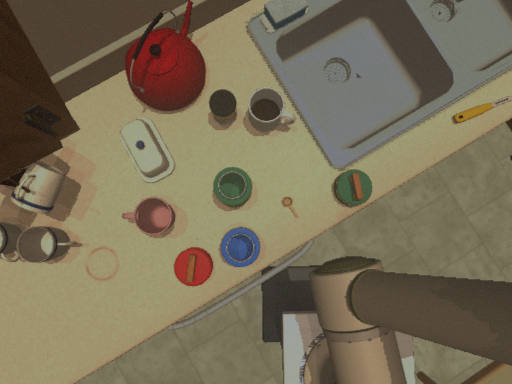

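View pics/scene.png

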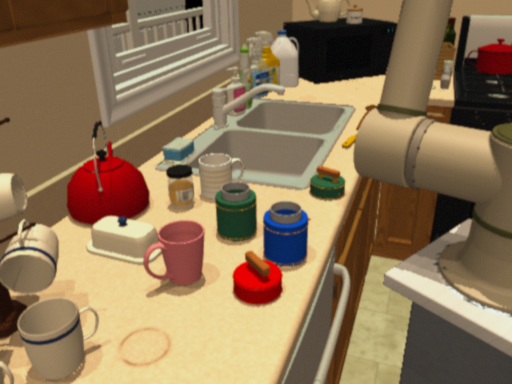

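The top view shows the green caddy at about (233,187), the green lid at (352,188), the blue caddy at (240,247), the red lid at (193,267) and the scoop at (288,203). Next I measure them from the depth maps.

```bash
python3 - <<'E'
from h import *
a,b=pickle.load(open('c.pkl','rb'))
def fitc(p):
    A=np.c_[2*p,np.ones(len(p))]; s=np.linalg.lstsq(A,(p**2).sum(1),rcond=None)[0]
    return s[:2],np.sqrt(s[2]+s[:2]@s[:2])
for nm,c in(("top",a),("scene",b)):
    P=pts(c); ok=c["z_map"]>0; hsv=cv2.cvtColor(c["image"],cv2.COLOR_BGR2HSV)
    X=P[...,0];Y=P[...,1];Z=P[...,2]
    if nm=="top":
        for u,v in((233,187),(352,188),(240,247),(288,203),(265,105),(222,105),(154,216),(193,267)): print(u,v,P[v,u].round())
        C=P[187,233,:2]; L=P[188,352,:2]
    m0=ok&(np.hypot(X-C[0],Y-C[1])<60); m=m0&(Z>60)
    print(nm,'table z',np.median(Z[ok&(np.hypot(X-L[0],Y-L[1])<120)&(Z<15)&(Z>-15)]))
    for lo,hi in((84,96),(103,115)):
        q=P[m0&(Z>lo)&(Z<hi)]; print('caddy',lo,len(q),q.mean(0).round(1), 'min/max',q.min(0).round(),q.max(0).round())
    q=P[m0&(Z>103)&(Z<115)][:,:2]; print('neck fit',fitc(q))
    ml=ok&(np.hypot(X-L[0],Y-L[1])<60)
    q=P[ml&(Z>30)&(Z<44)]; print('lidtop',len(q),q.mean(0).round(1),q.min(0).round(),q.max(0).round())
    q=P[ml&(Z>58)&(Z<72)]; 
    r=cv2.minAreaRect(q[:,:2].astype(np.float32)); w,V=np.linalg.eigh(np.cov(q[:,:2].T)); print('handle',len(q),q.mean(0).round(1),r,V[:,1],np.degrees(np.arctan2(V[1,1],V[0,1])))
E
```

```text
233 187 [461. 277.   3.]
352 188 [452. -13.  37.]
240 247 [312. 261.   2.]
288 203 [419. 140.   4.]
265 105 [662. 195.  29.]
222 105 [641. 298.  94.]
154 216 [391. 472.   8.]
193 267 [272. 368.  67.]
top table z 1.4631995331050482
caddy 84 557 [453.6 276.8  90.7] min/max [413. 233.  86.] [498. 320.  95.]
caddy 103 90 [457.6 276.7 108. ] min/max [426. 247. 103.] [486. 307. 112.]
neck fit (array([455.46118804, 276.78395942]), np.float64(29.77377578866771))
lidtop 838 [454.  -13.7  37.6] [410. -61.  30.] [499.  28.  44.]
handle 196 [454.6 -15.6  65.9] ((455.0048828125, -16.69383430480957), (63.46354293823242, 16.641643524169922), 10.066608428955078) [-0.9858098  -0.16786615] -170.33622454807195
scene table z -0.9989608893999615
caddy 84 448 [446.2 281.5  89.4] min/max [411. 232.  84.] [497. 318.  96.]
caddy 103 123 [453.7 275.8 105.4] min/max [423. 245. 103.] [487. 307. 108.]
neck fit (array([455.13908089, 274.59045089]), np.float64(30.05007233296256))
lidtop 370 [446.4  -8.4  35.2] [408. -61.  30.] [494.  27.  44.]
handle 104 [451.1 -16.6  62.7] ((452.8086242675781, -16.56313705444336), (63.44670486450195, 16.675670623779297), 11.86021900177002) [-0.98588924 -0.16739895] -170.36337703698808
```

move_arm([
  {"translation": [28,-22,0],"turn": [0,0,0],"hand": 1},
  {"translation": [28,-22,0],"turn": [0,0,0],"hand": 1},
  {"translation": [28,-22,0],"turn": [0,0,0],"hand": 1},
  {"translation": [28,-22,0],"turn": [0,0,0],"hand": 1},
  {"translation": [28,-22,0],"turn": [0,0,0],"hand": 1},
  {"translation": [28,-22,0],"turn": [0,0,0],"hand": 1},
  {"translation": [28,-22,0],"turn": [0,0,0],"hand": 1},
  {"translation": [28,-22,0],"turn": [0,0,0],"hand": 1},
  {"translation": [28,-22,0],"turn": [0,0,0],"hand": 1},
  {"translation": [28,-22,0],"turn": [0,0,0],"hand": 1},
], grip_force=60)

```text
time_s: 0.93
eef_pos: [380.6, -161.9, 250.2]
ee_rot: [-0.0, 0.978, 0.209, -0.0]
force: [0.6, -0.5, 0.3]
grip_width: 1.005
grip_force: 0.0
```

move_arm([
  {"translation": [28,-22,0],"turn": [0,0,0],"hand": 1},
  {"translation": [28,-22,0],"turn": [0,0,0],"hand": 1},
  {"translation": [28,-22,0],"turn": [0,0,0],"hand": 1},
  {"translation": [0,0,0],"turn": [0,0,0.122],"hand": 1},
  {"translation": [0,0,0],"turn": [0,0,0.122],"hand": 1},
  {"translation": [0,0,0],"turn": [0,0,0],"hand": 1},
  {"translation": [0,0,0],"turn": [0,0,0],"hand": 1},
])

```text
time_s: 1.52
eef_pos: [429.8, -69.0, 250.1]
ee_rot: [-0.0, 0.996, 0.091, -0.0]
force: [0.8, -0.9, 0.8]
grip_width: 1.0
grip_force: 0.0
```

```bash
cat > w.py <<'E'
from h import *
from scipy.spatial.transform import Rotation as Ro
def wrist(name):
    s=sense(); c=capture("wrist"); q=s["ee_rot"]; R=Ro.from_quat([q[1],q[2],q[3],q[0]]).as_matrix()
    T=np.eye(4);T[:3,:3]=R;T[:3,3]=s["eef_pos"]; T=T@np.array(c["T_tool_cam"])
    c["R"]=T[:3,:3].T; c["t"]=-T[:3,:3].T@T[:3,3]
    cv2.imwrite(f'pics/{name}.png',c["image"]); return s,c,pts(c),R
E
python3 - <<'E'
from w import *
s,c,P,R=wrist('w1'); print(np.round(c["T_tool_cam"],2).tolist())
X,Y,Z=np.moveaxis(P,-1,0); ok=(c["z_map"]>0)&(np.hypot(X-454.5,Y+16.4)<60)
print(np.median(Z[(c["z_map"]>0)&(np.abs(Z)<12)]))
q=P[ok&(Z>30)&(Z<44)]; print(len(q),q.min(0),q.max(0))
q=P[ok&(Z>58)&(Z<72)].astype(np.float32); r=cv2.minAreaRect(q[:,:2]); print(len(q),r,np.median(q[:,2]))
d=np.r_[r[0],65]-s["eef_pos"]; print('tool delta',R.T@d)
E
```

```text
[[-0.0, -0.96, -0.28, 71.77], [1.0, -0.0, 0.0, -0.42], [-0.0, -0.28, 0.96, -123.66], [0.0, 0.0, 0.0, 1.0]]
0.11636464656353845
4134 [410.44611949 -63.41410885  30.13001653] [499.80722258  25.65021662  39.83894317]Traceback (most recent call last):
  File "<stdin>", line 6, in <module>
cv2.error: OpenCV(4.12.0) /io/opencv/modules/imgproc/src/convhull.cpp:143: error: (-215:Assertion failed) total >= 0 && (depth == CV_32F || depth == CV_32S) in function 'convexHull'
```

View pics/w1.png

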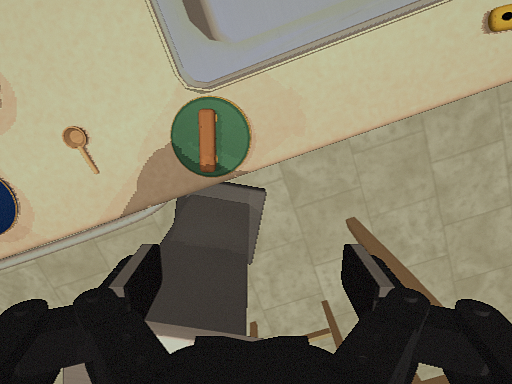

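The wrist view shows the green lid at (210,137) with its handle at (208,140), nearly aligned with the tool's x axis. I redo the handle fit.

```bash
cat >> w.py <<'E'
def lid(P,c,s,R,C,z0):
    X,Y,Z=np.moveaxis(P,-1,0); ok=(c["z_map"]>0)&(np.hypot(X-C[0],Y-C[1])<60)
    q=np.ascontiguousarray(P[ok&(Z>z0+58)&(Z<z0+72)],dtype=np.float32); r=cv2.minAreaRect(np.ascontiguousarray(q[:,:2]))
    w,V=np.linalg.eigh(np.cov(q[:,:2].T)); a=np.degrees(np.arctan2(V[1,1],V[0,1])); ty=np.degrees(np.arctan2(R[1,0],R[0,0]))
    print(len(q),r,np.median(q[:,2]),'handle yaw',a,'tool x yaw',ty)
    print('tool delta',R.T@(np.r_[r[0],z0+61]-s["eef_pos"]))
E
python3 - <<'E'
from w import *
s,c,P,R=wrist('w1b'); lid(P,c,s,R,(455,-17),0)
E
```

```text
1007 ((454.5832214355469, -18.63395118713379), (63.597930908203125, 16.195335388183594), 9.416810989379883) 65.51798 handle yaw -170.42831915729784 tool x yaw 10.378138601748745
tool delta [ 33.52984598 -45.23711522 189.16624884]
```

move_arm([
  {"translation": [16.7,-22,20],"turn": [0,0,0.015],"hand": 1},
  {"translation": [16.7,-22,30],"turn": [0,0,0],"hand": 1},
  {"translation": [0,0,30],"turn": [0,0,0],"hand": 0.7},
  {"translation": [0,0,30],"turn": [0,0,0],"hand": 0.7},
  {"translation": [0,0,20],"turn": [0,0,0],"hand": 0.7},
  {"translation": [0,0,0],"turn": [0,0,0],"hand": 0.7},
  {"translation": [0,0,0],"turn": [0,0,0],"hand": 0.7},
])

```text
time_s: 2.2
eef_pos: [455.3, -20.3, 120.4]
ee_rot: [-0.0, 0.997, 0.082, -0.001]
force: [0.1, -1.0, 0.0]
grip_width: 0.697
grip_force: 0.0
```

```bash
python3 - <<'E'
from w import *
s,c,P,R=wrist('w2'); lid(P,c,s,R,(455,-17),0)
E
```

```text
2351 ((455.6058044433594, -18.138389587402344), (63.13980484008789, 15.828682899475098), 8.837957382202148) 65.71494 handle yaw -170.8793052527194 tool x yaw 9.375494717428845
tool delta [ 0.71534605 -2.05840433 59.38626838]
```

View pics/w2.png

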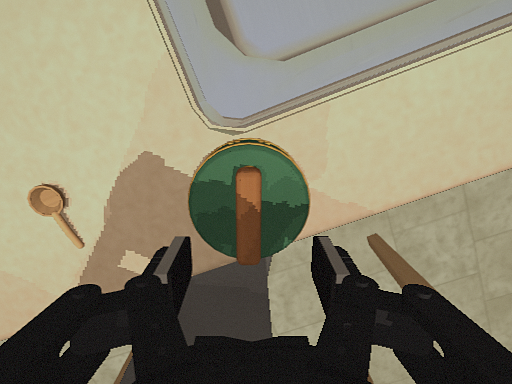

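The handle is centred between the fingers, at about (248,215). I descend and grip.

move_arm([
  {"translation": [0.4,-2,20],"turn": [0,0,0.005],"hand": 0.6},
  {"translation": [0,0,20],"turn": [0,0,0],"hand": 0.5},
  {"translation": [0,0,10],"turn": [0,0,0],"hand": 0.5},
  {"translation": [0,0,9],"turn": [0,0,0],"hand": 0.5},
  {"translation": [0,0,0],"turn": [0,0,0],"hand": 0.35},
  {"translation": [0,0,0],"turn": [0,0,0],"hand": 0.28},
  {"translation": [0,0,0],"turn": [0,0,0],"hand": 0.2},
  {"translation": [0,0,0],"turn": [0,0,0],"hand": 0.1},
  {"translation": [0,0,0],"turn": [0,0,0],"hand": 0},
  {"translation": [0,0,0],"turn": [0,0,0],"hand": 0},
], grip_force=50)

```text
time_s: 3.08
eef_pos: [456.2, -18.3, 62.5]
ee_rot: [0.001, 0.997, 0.079, 0.001]
force: [-1.2, -0.4, 7.9]
grip_width: 0.18
grip_force: 49.7
```

move_arm([
  {"translation": [0,0,0],"turn": [0,0,0],"hand": 0},
  {"translation": [0,0,0],"turn": [0,0,0],"hand": 0},
  {"translation": [0,0,0],"turn": [0,0,0],"hand": 0},
  {"translation": [0,0,0],"turn": [0,0,0],"hand": 0},
])

```text
time_s: 3.42
eef_pos: [456.2, -18.3, 62.5]
ee_rot: [0.001, 0.997, 0.079, 0.001]
force: [-1.2, 0.0, 6.1]
grip_width: 0.176
grip_force: 49.7
```

move_arm([
  {"translation": [0,0,-2],"turn": [0,0,0],"hand": 0},
  {"translation": [0,0,-3],"turn": [0,0,0],"hand": 0},
  {"translation": [0,0,-5],"turn": [0,0,0],"hand": 0},
  {"translation": [0,0,-10],"turn": [0,0,0],"hand": 0},
  {"translation": [0,0,-15],"turn": [0,0,0],"hand": 0},
  {"translation": [0,0,-20],"turn": [0,0,0],"hand": 0},
  {"translation": [0,0,-20],"turn": [0,0,0],"hand": 0},
  {"translation": [0,0,-20],"turn": [0,0,0],"hand": 0},
  {"translation": [0,0,-15],"turn": [0,0,0],"hand": 0},
  {"translation": [0,0,-10],"turn": [0,0,0],"hand": 0},
])

```text
time_s: 4.25
eef_pos: [455.7, -18.0, 183.3]
ee_rot: [0.0, 0.997, 0.079, 0.001]
force: [1.0, -0.1, -1.7]
grip_width: 0.177
grip_force: 48.8
```

move_arm([
  {"translation": [0,0,-10],"turn": [0,0,0],"hand": 0},
  {"translation": [0,0,-10],"turn": [0,0,0],"hand": 0},
  {"translation": [0,0,-5],"turn": [0,0,0],"hand": 0},
  {"translation": [0,0,0],"turn": [0,0,0],"hand": 0},
  {"translation": [0,0,0],"turn": [0,0,0],"hand": 0},
])

```text
time_s: 4.67
eef_pos: [455.3, -17.9, 206.2]
ee_rot: [-0.0, 0.997, 0.079, -0.0]
force: [-0.3, 0.5, -2.0]
grip_width: 0.179
grip_force: 48.7
```

```bash
python3 - <<'E'
from w import *
s,c,P,R=wrist('w3'); print(s["force"],s["eef_pos"])
lid(P,c,s,R,s["eef_pos"][:2],s["eef_pos"][2]-62)
b=capture("scene"); t=capture("top"); pickle.dump((t,b),open('c2.pkl','wb'))
cv2.imwrite('pics/s3.png',cv2.resize(b["image"][100:300,180:420],None,fx=3,fy=3))
E
```

```text
[-0.30372417  0.46490641 -2.00735583] [455.3099617  -17.93925951 206.15896846]
5347 ((455.366943359375, -15.403812408447266), (39.57069396972656, 61.669891357421875), 78.1517105102539) 209.30923 handle yaw -170.8626743234985 tool x yaw 9.039917698120496
tool delta [ 0.45476161 -2.4949521   1.00007238]
```

View pics/s3.png

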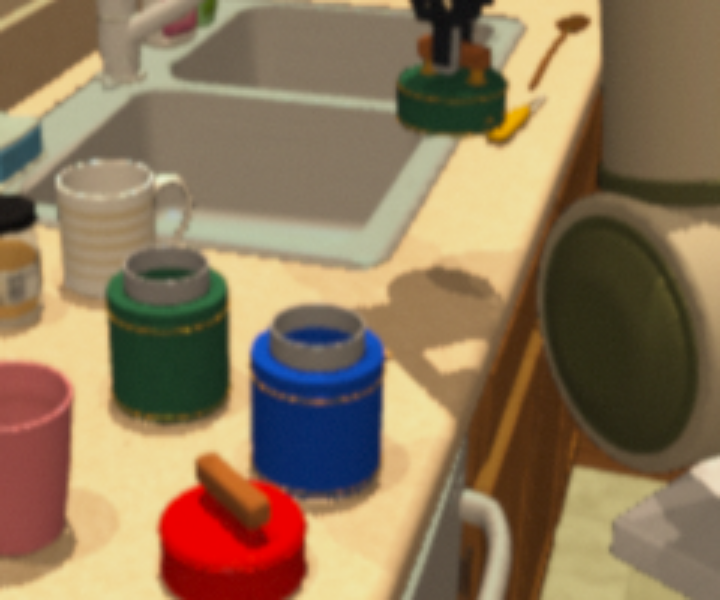

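The pair hangs level: the wrist reads −2.0 N, so both lids are lifted. I carry it towards the caddy, which is at about (165,330) in the crop, and measure again on the way.

move_arm([
  {"translation": [1.8,-12,0],"turn": [0,0,0],"hand": 0},
  {"translation": [3.8,-24,0],"turn": [0,0,0],"hand": 0},
  {"translation": [3.8,-24,0],"turn": [0,0,0],"hand": 0},
  {"translation": [3.8,-24,0],"turn": [0,0,0],"hand": 0},
  {"translation": [3.8,-24,0],"turn": [0,0,0],"hand": 0},
  {"translation": [3.8,-24,0],"turn": [0,0,0],"hand": 0},
  {"translation": [3.8,-24,0],"turn": [0,0,0],"hand": 0},
  {"translation": [3.0,-18,0],"turn": [0,0,0],"hand": 0},
  {"translation": [1.9,-12,0],"turn": [0,0,0],"hand": 0},
  {"translation": [0,0,0],"turn": [0,0,0],"hand": 0},
])

```text
time_s: 5.65
eef_pos: [455.0, 172.1, 205.8]
ee_rot: [-0.0, 0.997, 0.08, -0.0]
force: [-0.3, -0.4, -1.9]
grip_width: 0.176
grip_force: 49.0
```

```bash
cat >> w.py <<'E'
def caddy(P,c,s,R):
    from scipy.optimize import least_squares
    X,Y,Z=np.moveaxis(P,-1,0); ok=(c["z_map"]>0)&(np.hypot(X-455.5,Y-275)<52)
    for lo,hi in((84,96),(104,112)):
        q=P[ok&(Z>lo)&(Z<hi)]; print(lo,len(q),q.min(0).round(1),q.max(0).round(1),np.median(q[:,2]),'mid',((q.min(0)+q.max(0))/2).round(1))
    q=q[:,:2]; r=least_squares(lambda p:np.hypot(*(q-p).T)-30,[455,275],loss='soft_l1').x
    print('neck centre',r,'tool delta',R.T@(np.r_[r,s["eef_pos"][2]]-s["eef_pos"]))
E
python3 - <<'E'
from w import *
s,c,P,R=wrist('w4'); print(s["force"],s["eef_pos"],s["joints"]); caddy(P,c,s,R)
E
```

```text
[-0.28922856 -0.40518501 -1.93944253] [454.95834325 172.08638527 205.75356058] [1.19934672e-01 2.70043989e-01 1.67675750e+00 5.25923656e-04
 1.19570689e+00 1.53041016e+00]
84 4002 [412.3 231.9  84. ] [499.6 319.3  96. ] 89.93394476318853 mid [456.  275.6  90. ]
104 1000 [424.6 244.9 104. ] [486.5 306.7 110.5] 107.4182473942829 mid [455.5 275.8 107.3]
neck centre [455.9328071  275.32168927] tool delta [ 1.74223165e+01 -1.01759221e+02  3.79029209e-02]
```

View pics/w4.png

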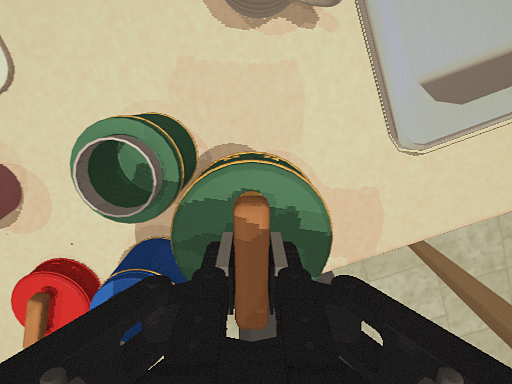

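The wrist view shows the caddy mouth at (118,175) and the carried lid at (252,220). The neck centre comes out at (455.9, 275.3), so I move above it and go down partway.

move_arm([
  {"translation": [2.3,-13.8,0],"turn": [0,0,0],"hand": 0},
  {"translation": [4,-23,0],"turn": [0,0,0],"hand": 0},
  {"translation": [4,-23,0],"turn": [0,0,0],"hand": 0},
  {"translation": [3.5,-21,0],"turn": [0,0,0],"hand": 0},
  {"translation": [2.2,-13,0],"turn": [0,0,0],"hand": 0},
  {"translation": [1.3,-8,0],"turn": [0,0,0],"hand": 0},
  {"translation": [0,0,0],"turn": [0,0,0],"hand": 0},
  {"translation": [0,0,0],"turn": [0,0,0],"hand": 0},
  {"translation": [0,0,0],"turn": [0,0,0],"hand": 0},
])

```text
time_s: 6.45
eef_pos: [456.6, 272.6, 206.2]
ee_rot: [0.0, 0.997, 0.078, -0.0]
force: [0.7, 0.2, -2.2]
grip_width: 0.174
grip_force: 49.1
```

```bash
python3 - <<'E'
from w import *
s,c,P,R=wrist('w5'); print(s["force"],s["eef_pos"],s["joints"])
X,Y,Z=np.moveaxis(P,-1,0); ok=(c["z_map"]>0)
z0=s["eef_pos"][2]-62.5
def edge(m,name):
    q=P[m]; 
    # outer boundary: farthest point per angle bin about tcp
    a=np.arctan2(q[:,1]-s["eef_pos"][1],q[:,0]-s["eef_pos"][0]); r=np.hypot(q[:,1]-s["eef_pos"][1],q[:,0]-s["eef_pos"][0])
    b=np.round(np.degrees(a)/4).astype(int); e=[]
    for k in np.unique(b):
        j=np.where(b==k)[0]; j=j[np.argmax(r[j])]
        if 40<r[j]<50: e.append(q[j,:2])
    e=np.array(e)
    from scipy.optimize import least_squares
    f=least_squares(lambda p:np.hypot(*(e-p).T)-44,s["eef_pos"][:2],loss='soft_l1').x
    print(name,len(e),f,'rms',np.std(np.hypot(*(e-f).T)), 'xmax',e[:,0].max(), 'z',np.median(q[:,2]))
d=np.hypot(X-s["eef_pos"][0],Y-s["eef_pos"][1])<52
edge(ok&d&(abs(Z-z0-36)<5),'lid'); 
cv2.imwrite('pics/s5.png',cv2.resize(capture("scene")["image"][60:260,180:340],None,fx=3,fy=3))
E
```

```text
[ 0.71438437  0.16784499 -2.24939073] [456.60495791 272.62923153 206.23111528] [ 3.17919596e-01  3.65732036e-01  1.54316454e+00 -2.84650590e-04
  1.23303549e+00  1.73191804e+00]
lid 65 [456.35732184 272.70784616] rms 0.40237291764723054 xmax 500.45262245232874 z 180.52088868324643
```

View pics/s5.png

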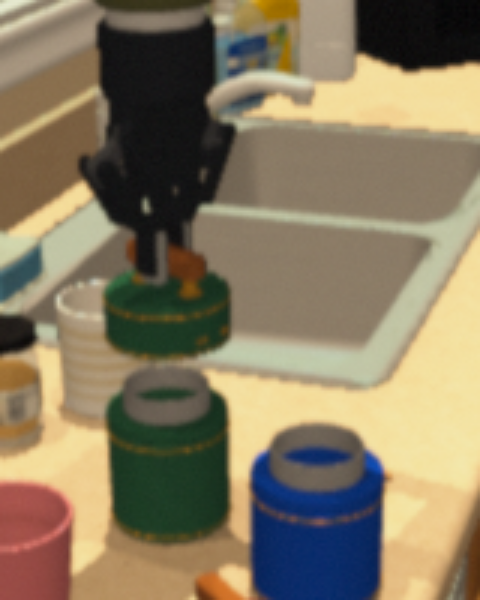

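The lid hangs at (456.4, 272.7), straight above the caddy (scene crop, caddy at (165,450)). A 2.7 mm correction in y is left. I apply it and descend.

move_arm([
  {"translation": [-0.2,-2.8,5],"turn": [0,0,0],"hand": 0},
  {"translation": [0,0,10],"turn": [0,0,0],"hand": 0},
  {"translation": [0,0,10],"turn": [0,0,0],"hand": 0},
  {"translation": [0,0,7],"turn": [0,0,0],"hand": 0},
  {"translation": [0,0,4],"turn": [0,0,0],"hand": 0},
  {"translation": [0,0,0],"turn": [0,0,0],"hand": 0},
  {"translation": [0,0,0],"turn": [0,0,0],"hand": 0},
])

```text
time_s: 7.13
eef_pos: [455.9, 276.3, 170.2]
ee_rot: [0.0, 0.997, 0.079, -0.0]
force: [0.9, -0.4, -0.9]
grip_width: 0.177
grip_force: 49.0
```

move_arm([
  {"translation": [0,0,1.5],"turn": [0,0,0],"hand": 0},
  {"translation": [0,0,1.5],"turn": [0,0,0],"hand": 0},
  {"translation": [0,0,1.5],"turn": [0,0,0],"hand": 0},
  {"translation": [0,0,1.5],"turn": [0,0,0],"hand": 0},
  {"translation": [0,0,0],"turn": [0,0,0],"hand": 0},
])

```text
time_s: 7.55
eef_pos: [455.7, 276.3, 164.0]
ee_rot: [0.0, 0.997, 0.079, -0.0]
force: [0.2, -0.4, -2.2]
grip_width: 0.177
grip_force: 49.1
```

move_arm([
  {"translation": [0,0.8,1],"turn": [0,0,0],"hand": 0},
  {"translation": [0,0,1.5],"turn": [0,0,0],"hand": 0},
  {"translation": [0,0,1.5],"turn": [0,0,0],"hand": 0},
  {"translation": [0,0,1.5],"turn": [0,0,0],"hand": 0},
  {"translation": [0,0,0],"turn": [0,0,0],"hand": 0},
])

```text
time_s: 7.97
eef_pos: [455.8, 275.5, 158.5]
ee_rot: [0.0, 0.997, 0.079, -0.0]
force: [0.1, 0.4, -0.9]
grip_width: 0.177
grip_force: 49.1
```

move_arm([
  {"translation": [0,0,1],"turn": [0,0,0],"hand": 0},
  {"translation": [0,0,1],"turn": [0,0,0],"hand": 0},
  {"translation": [0,0,1],"turn": [0,0,0],"hand": 0},
  {"translation": [0,0,0],"turn": [0,0,0],"hand": 0},
])

```text
time_s: 8.3
eef_pos: [455.9, 275.5, 155.6]
ee_rot: [0.0, 0.997, 0.079, -0.0]
force: [-0.2, 0.0, -1.5]
grip_width: 0.173
grip_force: 49.2
```

move_arm([
  {"translation": [0,0,0.7],"turn": [0,0,0],"hand": 0},
  {"translation": [0,0,0.7],"turn": [0,0,0],"hand": 0},
  {"translation": [0,0,0.7],"turn": [0,0,0],"hand": 0},
  {"translation": [0,0,0],"turn": [0,0,0],"hand": 0},
])

```text
time_s: 8.63
eef_pos: [455.9, 275.5, 153.5]
ee_rot: [0.0, 0.997, 0.079, -0.0]
force: [0.7, -0.3, -1.8]
grip_width: 0.179
grip_force: 49.2
```

move_arm([
  {"translation": [0,0,0.5],"turn": [0,0,0],"hand": 0},
  {"translation": [0,0,0.5],"turn": [0,0,0],"hand": 0},
  {"translation": [0,0,0],"turn": [0,0,0],"hand": 0},
])

```text
time_s: 8.88
eef_pos: [455.9, 275.5, 152.7]
ee_rot: [0.0, 0.997, 0.079, 0.0]
force: [0.2, 0.1, -1.2]
grip_width: 0.173
grip_force: 49.3
```

move_arm([
  {"translation": [0,0,0.4],"turn": [0,0,0],"hand": 0},
  {"translation": [0,0,0],"turn": [0,0,0],"hand": 0},
  {"translation": [0,0,0],"turn": [0,0,0],"hand": 0},
])

```text
time_s: 9.13
eef_pos: [456.0, 275.6, 152.6]
ee_rot: [-0.0, 0.997, 0.079, 0.0]
force: [-1.9, 0.6, 3.0]
grip_width: 0.178
grip_force: 49.7
```

move_arm([
  {"translation": [0,0,0.4],"turn": [0,0,0],"hand": 0},
  {"translation": [0,0,0],"turn": [0,0,0],"hand": 0},
  {"translation": [0,0,0],"turn": [0,0,0],"hand": 0},
])

```text
time_s: 9.38
eef_pos: [456.0, 275.6, 152.6]
ee_rot: [-0.0, 0.997, 0.079, 0.0]
force: [-2.8, -1.5, 7.0]
grip_width: 0.175
grip_force: 50.3
```

The lid is seated at z = 152.6 with about 8 N. I ease the push slightly and start the quarter turn.

move_arm([
  {"translation": [0,0,-0.2],"turn": [0,0,0],"hand": 0},
  {"translation": [0,0,0],"turn": [0,0,-0.05],"hand": 0},
  {"translation": [0,0,0],"turn": [0,0,-0.1],"hand": 0},
  {"translation": [0,0,0],"turn": [0,0,-0.1],"hand": 0},
  {"translation": [0,0,0],"turn": [0,0,0],"hand": 0},
])

```text
time_s: 9.8
eef_pos: [456.4, 275.7, 152.6]
ee_rot: [-0.0, 0.979, 0.204, 0.001]
force: [0.6, 1.0, 4.5]
grip_width: 0.174
grip_force: 50.0
```

```bash
python3 - <<'E'
from w import *
s=sense(); print(s["force"],s["wrist_torque"],s["eef_pos"],s["joints"][5])
E
```

```text
[0.64705625 0.96165934 4.49657404] [0.03844803 0.01093306 0.15740777] [456.43114366 275.65546277 152.5834143 ] 1.4829638301838803
```

move_arm([
  {"translation": [0,0,0],"turn": [0,0,-0.1],"hand": 0},
  {"translation": [0,0,0],"turn": [0,0,-0.1],"hand": 0},
  {"translation": [0,0,0],"turn": [0,0,-0.1],"hand": 0},
  {"translation": [0,0,0],"turn": [0,0,-0.1],"hand": 0},
  {"translation": [0,0,0],"turn": [0,0,-0.1],"hand": 0},
  {"translation": [0,0,0],"turn": [0,0,0],"hand": 0},
])

```text
time_s: 10.3
eef_pos: [456.4, 275.7, 152.6]
ee_rot: [0.0, 0.899, 0.439, 0.001]
force: [0.1, -0.2, 4.8]
grip_width: 0.176
grip_force: 50.1
```

move_arm([
  {"translation": [0,0,0],"turn": [0,0,-0.1],"hand": 0},
  {"translation": [0,0,0],"turn": [0,0,-0.1],"hand": 0},
  {"translation": [0,0,0],"turn": [0,0,-0.1],"hand": 0},
  {"translation": [0,0,0],"turn": [0,0,-0.1],"hand": 0},
  {"translation": [0,0,0],"turn": [0,0,-0.1],"hand": 0},
  {"translation": [0,0,0],"turn": [0,0,-0.1],"hand": 0},
  {"translation": [0,0,0],"turn": [0,0,-0.1],"hand": 0},
  {"translation": [0,0,0],"turn": [0,0,-0.1],"hand": 0},
  {"translation": [0,0,0],"turn": [0,0,0],"hand": 0},
])

```text
time_s: 11.05
eef_pos: [456.3, 275.7, 152.6]
ee_rot: [0.0, 0.657, 0.754, 0.001]
force: [0.9, 0.3, 5.9]
grip_width: 0.174
grip_force: 50.1
```

```bash
python3 - <<'E'
from w import *
s,c,P,R=wrist('w6'); print(s["force"],s["wrist_torque"],s["eef_pos"],s["joints"][5])
lid(P,c,s,R,s["eef_pos"][:2],90)
E
```

```text
[0.8647986  0.25560037 5.91961184] [0.06010058 0.01535095 0.11306754] [456.32734225 275.65502054 152.57148787] 0.1869673680299776
5350 ((453.7860412597656, 276.18798828125), (61.813045501708984, 39.63090515136719), 76.9852523803711) 155.71948 handle yaw 98.03521448854045 tool x yaw 97.82073834583893
tool delta [ 0.87337023 -2.44725122  1.5684468 ]
```

View pics/w6.png

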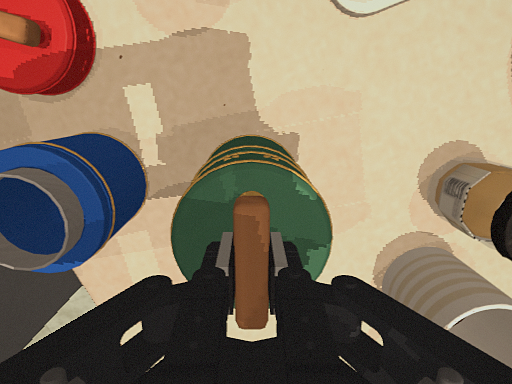

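The handle has turned about 89° with the gripper, and the lid (252,230) sits squarely on the caddy. I lift gently.

move_arm([
  {"translation": [0,0,-0.5],"turn": [0,0,0],"hand": 0},
  {"translation": [0,0,-1],"turn": [0,0,0],"hand": 0},
  {"translation": [0,0,-1],"turn": [0,0,0],"hand": 0},
  {"translation": [0,0,-1],"turn": [0,0,0],"hand": 0},
  {"translation": [0,0,0],"turn": [0,0,0],"hand": 0},
  {"translation": [0,0,0],"turn": [0,0,0],"hand": 0},
])

```text
time_s: 11.6
eef_pos: [455.9, 275.5, 155.5]
ee_rot: [-0.0, 0.657, 0.754, -0.0]
force: [0.7, -0.9, -1.0]
grip_width: 0.175
grip_force: 49.2
```

move_arm([
  {"translation": [0,0,-1],"turn": [0,0,0],"hand": 0},
  {"translation": [0,0,-1],"turn": [0,0,0],"hand": 0},
  {"translation": [0,0,-1],"turn": [0,0,0],"hand": 0},
  {"translation": [0,0,-1],"turn": [0,0,0],"hand": 0},
  {"translation": [0,0,0],"turn": [0,0,0],"hand": 0},
  {"translation": [0,0,0],"turn": [0,0,0],"hand": 0},
])

```text
time_s: 12.1
eef_pos: [456.0, 275.5, 159.6]
ee_rot: [0.0, 0.657, 0.754, 0.0]
force: [-0.5, 0.5, -1.3]
grip_width: 0.179
grip_force: 49.2
```

```bash
python3 - <<'E'
from w import *
s=sense(); print(s["force"],s["wrist_torque"],s["eef_pos"])
E
```

```text
[-0.54867804  0.46386055 -1.34965987] [ 0.03408319  0.06331912 -0.0394065 ] [455.96081342 275.53113211 159.64976177]
```

Past the engagement height of 157.5 the force is −1.35 N, which is the outer lid alone. I continue up to about 100 mm.

move_arm([
  {"translation": [0,0,-2],"turn": [0,0,0],"hand": 0},
  {"translation": [0,0,-3],"turn": [0,0,0],"hand": 0},
  {"translation": [0,0,-5],"turn": [0,0,0],"hand": 0},
  {"translation": [0,0,-8],"turn": [0,0,0],"hand": 0},
  {"translation": [0,0,-10],"turn": [0,0,0],"hand": 0},
  {"translation": [0,0,-12],"turn": [0,0,0],"hand": 0},
  {"translation": [0,0,-12],"turn": [0,0,0],"hand": 0},
  {"translation": [0,0,-12],"turn": [0,0,0],"hand": 0},
  {"translation": [0,0,-12],"turn": [0,0,0],"hand": 0},
  {"translation": [0,0,-8],"turn": [0,0,0],"hand": 0},
])

```text
time_s: 12.93
eef_pos: [456.2, 275.7, 245.7]
ee_rot: [0.001, 0.657, 0.754, 0.001]
force: [-0.4, -0.5, -1.7]
grip_width: 0.177
grip_force: 49.2
```

move_arm([
  {"translation": [0,0,-6],"turn": [0,0,0],"hand": 0},
  {"translation": [0,0,-3],"turn": [0,0,0],"hand": 0},
  {"translation": [0,0,0],"turn": [0,0,0],"hand": 0},
  {"translation": [0,0,0],"turn": [0,0,0],"hand": 0},
  {"translation": [0,0,0],"turn": [0,0,0],"hand": 0},
  {"translation": [0,0,0],"turn": [0,0,0],"hand": 0},
])

```text
time_s: 13.43
eef_pos: [455.8, 275.5, 252.1]
ee_rot: [-0.0, 0.657, 0.754, -0.0]
force: [0.3, 0.9, -1.6]
grip_width: 0.176
grip_force: 49.2
```

```bash
python3 - <<'E'
from w import *
s=sense(); print(s["force"],s["eef_pos"],s["dq"].max())
b=capture("scene"); P=pts(b); X,Y,Z=np.moveaxis(P,-1,0)
q=P[(np.hypot(X-455.5,Y-275)<33)&(Z>100)&(Z<125)]; print(len(q),np.percentile(q[:,2],[5,25,50,75,95]))
cv2.imwrite('pics/s7.png',cv2.resize(b["image"][60:260,180:340],None,fx=3,fy=3))
E
```

```text
[ 0.34588011  0.90702038 -1.63951973] [455.78603023 275.47881534 252.06469266] 0.00118713359537799
425 [101.67154581 108.7114751  110.7269992  112.14592492 113.57518055]
```

View pics/s7.png

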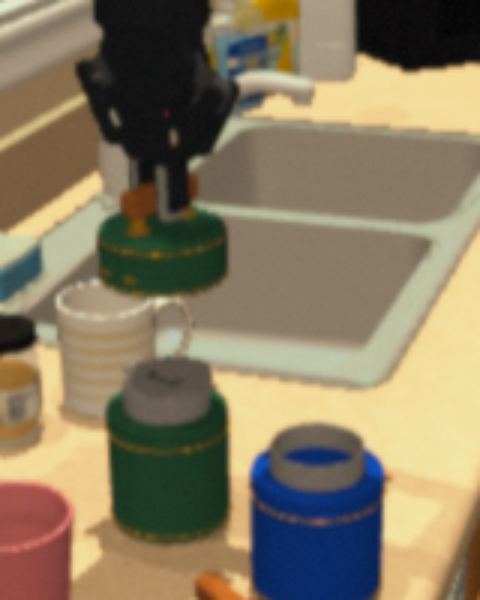

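The inner lid lies flat on the neck at (168,375). The outer lid is held level about 100 mm above its seat, at (162,255), so I hand the job in.

```bash
python3 -c "
from rig import finish_job
print(finish_job())"
```

```text
the job is handed in; nothing more can be done
None
```

I handed the job in after about 13.5 s of robot time: the inner lid sits flat on the caddy's neck and the gripper holds the outer lid level about 100 mm above its seat; the hand-in returned no verdict.

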